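Put the bar measures back in their rack by size

TASK

Put the four metal bar measures back in the wooden rack in order of size, each in the well that was made for it: the smallest in the smallest well and so on up to the largest. Each must stand upright, fully down on the floor of its well. Leave the corkscrew and the tumbler standing near it where they are.

Things in the scene. Friction and masses are not known exactly. Their poses are not given: they have to be found in the camera images.
- measure_1: the smallest of four plain bare-metal bar measures (open, slightly tapered cups, widening upwards to a straight 14 mm band at the rim): foot 20 mm across, rim 27 mm across, 42 mm high, wall 1.6 mm, about 50 g, standing upright on the worktop; origin at the centre of the underside of its foot, z up through the mouth
- measure_2: the second smallest of four plain bare-metal bar measures (open, slightly tapered cups, widening upwards to a straight 14 mm band at the rim): foot 30 mm across, rim 38 mm across, 50 mm high, wall 1.6 mm, about 70 g, standing upright on the worktop; origin at the centre of the underside of its foot, z up through the mouth
- measure_3: the second largest of four plain bare-metal bar measures (open, slightly tapered cups, widening upwards to a straight 14 mm band at the rim): foot 40 mm across, rim 50 mm across, 58 mm high, wall 1.6 mm, about 90 g, standing upright on the worktop; origin at the centre of the underside of its foot, z up through the mouth
- measure_4: the largest of four plain bare-metal bar measures (open, slightly tapered cups, widening upwards to a straight 14 mm band at the rim): foot 50 mm across, rim 62 mm across, 66 mm high, wall 1.6 mm, about 110 g, standing upright on the worktop; origin at the centre of the underside of its foot, z up through the mouth
- well_1: the smallest of four round cork-lined wells in a dark wooden rack: 12 mm deep, floor 26 mm across, widening like a funnel to 36 mm at the mouth; origin at the centre of its floor, 12 mm above the worktop; z up, y along the row towards the largest well, x across the rack. The rack is a fixed block 90 x 260 mm and 25 mm high, its wells in one straight row in order of size
- well_2: the second smallest of four round cork-lined wells in a dark wooden rack: 12 mm deep, floor 36 mm across, widening like a funnel to 46 mm at the mouth; origin at the centre of its floor, 12 mm above the worktop; z up, y along the row towards the largest well, x across the rack. 50 mm from the smallest well, centre to centre
- well_3: the second largest of four round cork-lined wells in a dark wooden rack: 12 mm deep, floor 46 mm across, widening like a funnel to 56 mm at the mouth; origin at the centre of its floor, 12 mm above the worktop; z up, y along the row towards the largest well, x across the rack. 60 mm from the second smallest well, centre to centre
- well_4: the largest of four round cork-lined wells in a dark wooden rack: 12 mm deep, floor 56 mm across, widening like a funnel to 66 mm at the mouth; origin at the centre of its floor, 12 mm above the worktop; z up, y along the row towards the largest well, x across the rack. 70 mm from the next. Seated measures stand 14 to 17 mm apart: fingers fit only across the row, above the rack's top
- glass: a clear tumbler, 81 mm across and 91 mm high, standing alone on the worktop at the right (two more stand at the back wall); a bystander; origin at the centre of its underside
- cork_remover: a T-handled corkscrew with a wooden handle, 100 x 112 x 22 mm, lying flat at the right; a bystander; origin at the centre of its underside

How it is judged:
By the outcome, as a careful person would: the job done as asked, in the order asked, and still so for the second after the job is handed in, with the robot touching nothing.
It also fails if it takes over 125 s, if anything falls off the work surface, if the arm or the gripper's body presses on something with over 40 N, if the wrist force passes 120 N, or if a joint passes its speed limit or range.

ROBOT

A 7-joint arm with a two-finger parallel gripper is mounted at the origin on a cart in front of the work surface, level with it; the furniture and walls round the work are solid. World frame = base frame: x ahead of the robot, y to its left, z up, the work surface at z = 0. Lengths are in mm, angles in rad, forces in N, time in s.
With the tool pointing down it reaches from about 425 to 975 mm from the base axis. Payload 16.7 kg.
Tool frame: the origin (TCP) lies on the centre line of the jaws, within the pads' length; the fingertips stand 8 mm ahead of it and the grasp point (between the pads) lies 11 mm behind it; z points along the fingers, y is the line along which they close (so a half turn about z gives the same grasp; the last joint's range is limited). The gripper opens to 85 mm and grips with 20 to 120 N. Pads are 22 mm wide; open, the fingers measure 114 mm over their backs; the gripper's body (76 mm by 85 mm) begins 54 mm behind the grasp point. The pads swing forward as they close: fully open they stand 13 mm farther back than shut.
Start: joints at [1.016, 0.426, 0.074, 1.606, -0.034, 1.111, -0.067], TCP at [265.804, -620.423, 239.302] pointing down, gripper open.
Joint ranges: [-2.85, 2.85], [-0.5, 2.14], [-1.23, 1.37], [0.21, 2.46], [-1.02, 4.16], [0.16, 2.05], [-2.73, 2.73]. Speed limits (rad/s): [1.89, 1.89, 2.39, 2.39, 3.01, 3.01, 3.01].

INTERFACE

Orientations are given as a 3x3 rotation matrix whose columns are the frame's x, y, z axes.
In Python, from rig import readout, eyes, ticket gives the robot as it stands.
- The arm moves only by the tool move_arm, never from a script. Its argument "rows" is a list of rows, each a list of 3 entries, a list of its own where there are three numbers: the shift along the world's x, y, z in units of 15 cm (1.0 is 15 cm), then the turn, a rotation vector about the world's x, y, z in units of 180 degrees (1.0 is 180 degrees), then the closure, from 0 (fully open) to 1 (shut). In form: [[[dx, dy, dz], [rx, ry, rz], fingers], ...]. A call has exactly 5 rows; each row is the pose to reach, as a shift and turn from the pose commanded when the call began, turning the shorter way round; what a row does not reach only later rows make up. A row lasts 1/10 s, in which the tool goes at most 50 mm and 8.59 degrees, less where a joint would pass 70% of its speed; a pose out of reach is approached as far as the arm can. A call with a number of a shift or a turn outside -1 to 1 is refused whole. A call with a gripper value outside its range is refused whole. The fingers move at their own pace and stop on an object; "grip_force" is the grip in N (left out, the last holds). Time passes only in rows, so rows that repeat a pose let the fingers close, or fill a call up. It gives the time, the measured TCP pose, the force, the opening and the grip force at its end, in the units of the state.
- readout.get_state(): the state, without advancing time (a new reading comes with each control period).
- eyes.snapshot(name): name is "side" or "top"; returns the picture (400x640x3 uint8, red, green, blue); there is no depth.
- eyes.camera_model(name): a dict with "fx", "fy", "cx", "cy" (pixels), "dist_coeffs" ([k1, k2, p1, p2, k3] as OpenCV has them; the pictures are not rectified), "rvec" (rotation vector, rad) and "tvec" (3), from world to camera coordinates, as OpenCV has them. Camera axes: x right, y down, z forward; pixel columns grow to the right and rows downward; lengths in mm; the calibration is good to about 2 mm. A picture is of the moment at which its call begins. camera_model takes no time and is no camera call.
- ticket.sign_off(): hands the job in; it is judged then, once.
The state is a dict: "time": time; "joint_positions": joint angles; "dq": joint speeds; "tau": joint torques, N m; "eef_pos": TCP position; "eef_rot": TCP orientation; "ft_force": force on the tool from outside, world axes, zero at the start; "moment": the same for the moment, N m; "gripper_width": finger opening in mm; "gripper_force": force on a finger pad.
Only numpy, scipy, OpenCV 4.12 (cv2) and the standard library are available. Lean on these libraries where they do the work, as an engineer would, in place of code of your own. Each camera call takes 0.05 s, during which the arm holds its last target. There are 200 camera calls.

## Working session

There is one attempt and no reset: what is moved stays moved. The work goes in short steps, Python scripts to look and compute and a tool call to move; the robot and the scene stay as the last step left them, time stands still between calls to the robot, and variables do not carry over. Pictures are saved under pics/ and viewed, at most 14 in all, crops included, and the job is handed in when it is done.

Besides the shell and the picture viewer there is one more tool, called after ">>>" as name(argument=value, ...), one argument or row to a line, values as JSON. move_arm: Moves the arm, as the interface text tells. Shifts and turns lie within -1 to 1; 1 stands for 15 cm of shift or 180 degrees of turn. Its arguments: {"type":"object","properties":{"rows":{"type":"array","items":{"type":"array"}},"grip_force":{"type":"number"}},"required":["rows"]}

```bash
ls; mkdir -p pics; python3 - <<'E'
from rig import readout, eyes, ticket
import cv2
for n in("side","top"):
    cv2.imwrite(f"pics/{n}0.png",eyes.snapshot(n)[:,:,::-1]); print(eyes.camera_model(n))
print(readout.get_state())
E
```

```text
pics
{'fx': 467.08746064722874, 'fy': 467.08746064722874, 'cx': 314.60212236503986, 'cy': 195.0801103309344, 'dist_coeffs': array([-0.00432645,  0.        ,  0.        ,  0.        ,  0.        ]), 'rvec': array([ 2.00148778, -0.00653368,  0.02513279]), 'tvec': array([-479.14245818,   12.14709538, 1502.86896894])}
{'fx': 435.29206074214176, 'fy': 435.29206074214176, 'cx': 323.66493321369603, 'cy': 199.4467611760823, 'dist_coeffs': array([-0.06287705,  0.        ,  0.        ,  0.        ,  0.        ]), 'rvec': array([ 2.16236262, -2.17839705,  0.14265468]), 'tvec': array([-111.2834489 ,  460.38239346, 1322.20656305])}
{'time': 0.1, 'joint_positions': array([ 1.01651366,  0.42667359,  0.07381088,  1.60651894, -0.03410615,
        1.11080858, -0.06706257]), 'dq': array([ 1.67785470e-03, -1.03580058e-03,  1.70792417e-03, -1.19634972e-03,
        6.09186342e-04,  9.71263599e-05,  6.90552502e-05]), 'tau': array([ 9.94847040e-03, -9.51533961e+01,  3.77254531e+00, -4.64401138e+01,
        1.97739276e-02,  6.44969725e-03, -1.28433035e-04]), 'eef_pos': array([ 265.6933551 , -620.12782112,  238.68722125]), 'eef_rot': array([[ 9.19171389e-01,  3.93857463e-01, -5.05934044e-04],
       [ 3.93857784e-01, -9.19170810e-01,  1.03360795e-03],
       [-5.79456002e-05, -1.14932892e-03, -9.99999338e-01]]), 'ft_force': array([0.57094614, 0.01250119, 0.01084336]), 'moment': array([-0.01632833,  0.01664088,  0.01391342]), 'gripper_force': 0.0, 'gripper_width': 85.5011392390252}
```

View pics/side0.png

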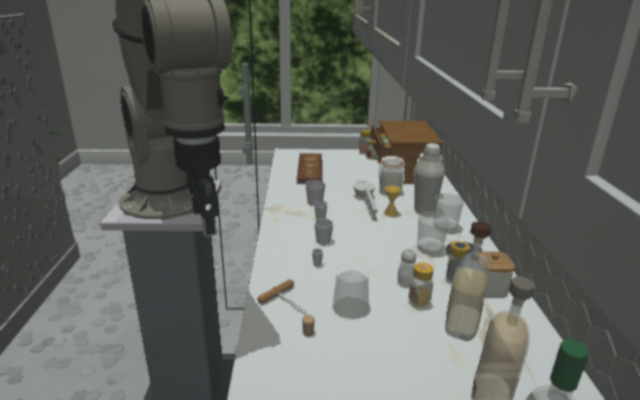

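View pics/top0.png

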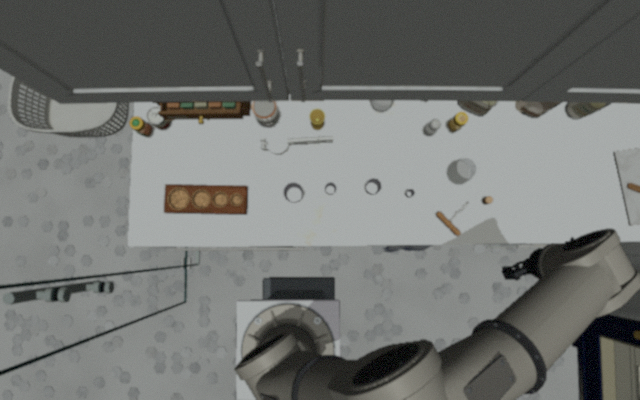

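```bash
python3 - <<'E'
import cv2,numpy as np
t=cv2.imread("pics/top0.png");s=cv2.imread("pics/side0.png")
a=cv2.resize(t[172:218,160:260],(800,368),interpolation=cv2.INTER_CUBIC)
b=cv2.resize(t[172:202,275:425],(800,160),interpolation=cv2.INTER_CUBIC)
cv2.imwrite("pics/c1.png",np.vstack([a,b]))
cv2.imwrite("pics/c2.png",cv2.resize(s[145:275,290:390],(461,600),interpolation=cv2.INTER_CUBIC))
E
```

```text
(no output)
```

View pics/c1.png

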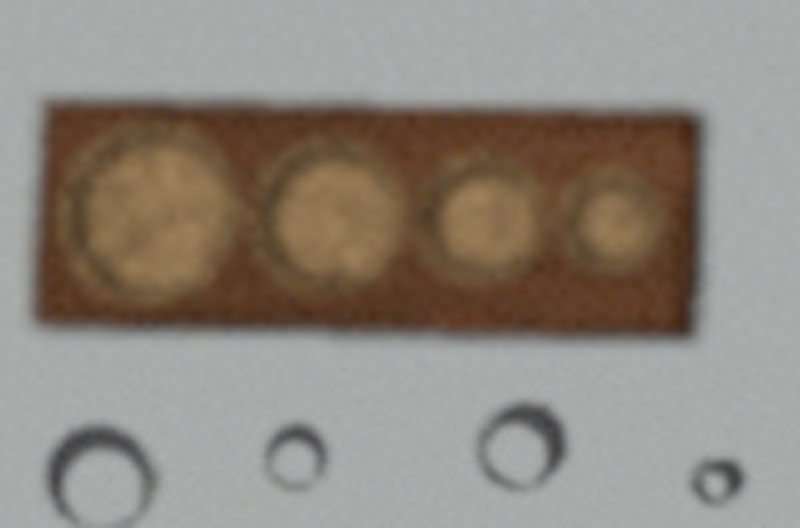

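View pics/c2.png

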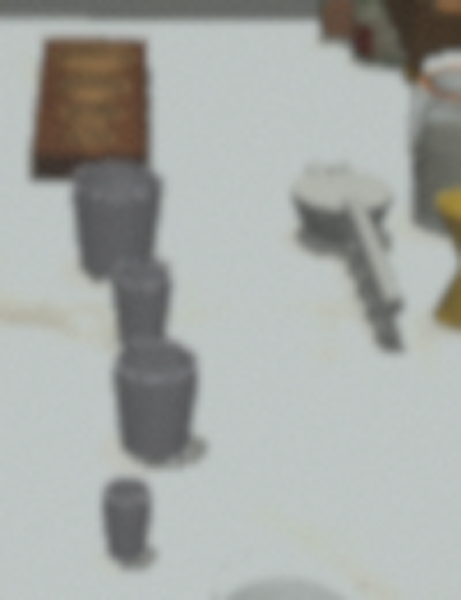

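```bash
cat > h.py <<'E'
import cv2,numpy as np
from rig import readout,eyes,ticket
def cam(n):
    m=eyes.camera_model(n);K=np.array([[m['fx'],0,m['cx']],[0,m['fy'],m['cy']],[0,0,1]])
    return K,m['dist_coeffs'],cv2.Rodrigues(m['rvec'])[0],m['tvec']
def ray(n,p):
    K,d,R,t=cam(n);q=cv2.undistortPoints(np.array([[p]],float),K,d)[0,0]
    v=R.T@np.r_[q,1];return -R.T@t,v/np.linalg.norm(v)
def plane(n,p,z):
    c,v=ray(n,p);return c+v*(z-c[2])/v[2]
def tri(a,b):
    c,v=ray('top',a);e,w=ray('side',b)
    s=np.linalg.lstsq(np.c_[v,-w],e-c,rcond=None)[0]
    p,q=c+v*s[0],e+w*s[1];return (p+q)/2,np.linalg.norm(p-q)
def proj(n,P):
    m=eyes.camera_model(n);K,d,_,_=cam(n);return cv2.projectPoints(np.array(P,float).reshape(-1,3),m['rvec'],m['tvec'],K,d)[0][:,0]
E
python3 - <<'E'
from h import *
np.set_printoptions(precision=1,suppress=True)
T=lambda x,y:((x+.5)/8-.5+160,(y+.5)/8-.5+172)
B=lambda x,y:((x+.5)/5.333-.5+275,(y-368+.5)/5.333-.5+172)
S=lambda x,y:((x+.5)/4.61-.5+290,(y+.5)/4.615-.5+145)
print(ray('top',(320,200))[0],ray('side',(320,200))[0])
for n,p,z in [('c',(45,103),25),('c',(703,113),25),('c',(690,335),25),('c',(38,322),25),('w4',(150,215),25),('w3',(330,217),25),('w2',(482,220),25),('w1',(612,222),25),('f4',(152,217),12),('f3',(335,219),12),('f2',(487,220),12),('f1',(617,222),12)]:
    print(n,plane('top',T(*p),z))
for n,a,b,z in [('m4',(101.5,477),(116,178),66),('m2',(297,457),(141,275),50),('m3',(522,447),(156,356),58),('m1',(718,481),(127,489),42)]:
    print(n,*tri(B(*a),S(*b)),plane('top',B(*a),z),plane('side',S(*b),z))
# rack corners side
for p in [(48,40),(145,40),(150,158),(35,158)]: print(plane('side',S(*p),25))
E
```

```text
[ 305.6  -91.3 1367.8] [  447.7 -1367.9   645.5]
c [510.2 380.3  25. ]
c [504.5 122.3  25. ]
c [417.8 126.3  25. ]
c [424.4 380.2  25. ]
w4 [465.9 337.5  25. ]
w3 [464.6 267.   25. ]
w2 [463.1 207.7  25. ]
w1 [462.  157.2  25. ]
f4 [466.6 340.9  12. ]
f3 [465.4 268.5  12. ]
f2 [464.6 208.7  12. ]
f1 [463.5 157.6  12. ]
m4 [478.1 -23.8  68.8] 0.5803916499083719 [478.2 -23.6  66. ] [478.5 -17.1  66. ]
m2 [ 492.  -134.8   49.5] 1.5199420661517542 [ 491.2 -134.8   50. ] [ 492.7 -135.7   50. ]
m3 [ 496.4 -263.1   59.3] 2.939935027317813 [ 495.1 -263.3   58. ] [ 497.9 -260.2   58. ]
m1 [ 478.  -379.2   40.6] 1.8111670673384768 [ 476.9 -379.    42. ] [ 478.8 -381.3   42. ]
[427.4 376.7  25. ]
[510.5 378.9  25. ]
[506.8 116.8  25. ]
[420.9 115.2  25. ]
```

>>> move_arm(
  rows=[
    [[0.14,0.16,0],[0,0,0.036],0],
    [[0.28,0.32,0],[0,0,0.073],0],
    [[0.42,0.48,0],[0,0,0.109],0],
    [[0.56,0.64,0],[0,0,0.146],0],
    [[0.707,0.803,0],[0,0,0.182],0],
  ],
  grip_force=30,
)

```text
time: 0.6
eef_pos: [372.3, -498.9, 239.1]
eef_rot: [[0.556, 0.831, -0.0], [0.831, -0.556, 0.0], [-0.0, -0.001, -1.0]]
ft_force: [0.0, 0.2, 0.6]
gripper_width: 85.5
gripper_force: 0.0
```

>>> move_arm(
  rows=[
    [[0.14,0.16,0],[0,0,0.036],0],
    [[0.28,0.32,0],[0,0,0.073],0],
    [[0.42,0.48,0],[0,0,0.109],0],
    [[0.56,0.64,0],[0,0,0.146],0],
    [[0.707,0.803,0],[0,0,0.182],0],
  ],
)

```text
time: 1.1
eef_pos: [478.4, -378.5, 239.1]
eef_rot: [[0.018, 1.0, -0.0], [1.0, -0.018, 0.0], [0.0, -0.0, -1.0]]
ft_force: [-0.6, -0.5, 0.0]
gripper_width: 85.4
gripper_force: 0.0
```

>>> move_arm(
  rows=[
    [[0,0,-0.25],[0,0,0],0],
    [[0,0,-0.5],[0,0,0],0],
    [[0,0,-0.75],[0,0,0],0],
    [[0,0,-1],[0,0,0],0],
    [[0,0,-1],[0,0,0],0],
  ],
)

```text
time: 1.6
eef_pos: [475.3, -377.7, 84.7]
eef_rot: [[0.022, 1.0, -0.006], [1.0, -0.022, 0.005], [0.005, -0.006, -1.0]]
ft_force: [-0.4, -0.3, 0.7]
gripper_width: 85.5
gripper_force: 0.0
```

>>> move_arm(
  rows=[
    [[0,0,-0.18],[0,0,0],0],
    [[-0.005,-0.005,-0.36],[0,0,0],0],
    [[-0.005,-0.005,-0.36],[0,0,0],0],
    [[-0.005,-0.005,-0.36],[0,0,0],0.3],
    [[-0.005,-0.005,-0.36],[0,0,0],0.5],
  ],
)

```text
time: 2.1
eef_pos: [478.2, -380.9, 37.5]
eef_rot: [[0.023, 1.0, 0.002], [1.0, -0.023, -0.001], [-0.001, 0.002, -1.0]]
ft_force: [0.2, 0.1, 0.3]
gripper_width: 58.9
gripper_force: 0.0
```

```bash
python3 - <<'E'
from h import *
s=eyes.snapshot('side')[:,:,::-1];t=eyes.snapshot('top')[:,:,::-1]
a=cv2.resize(s[190:290,270:370],(600,600),interpolation=cv2.INTER_CUBIC)
cv2.imwrite('pics/d1.png',a)
st=readout.get_state();print(st['eef_pos'],st['gripper_width'],st['ft_force'])
E
```

```text
[ 477.94930014 -380.85026141   37.10544166] 44.28151295964079 [ 0.05305988 -0.14680489 -0.14486703]
```

View pics/d1.png

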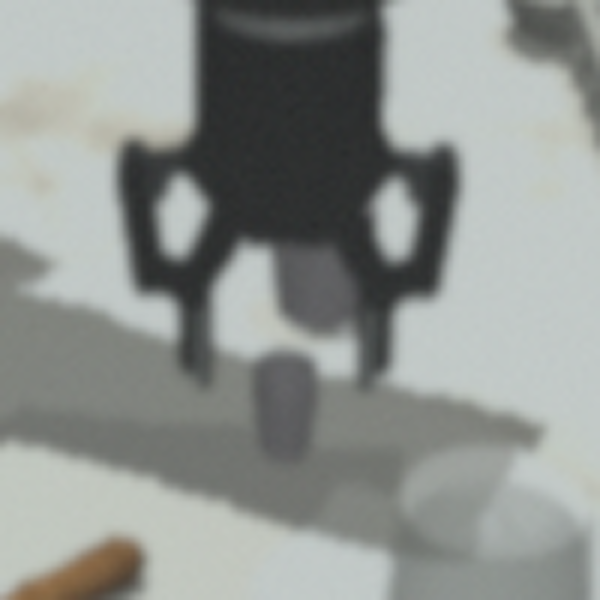

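>>> move_arm(
  rows=[
    [[0,0,0],[0,0,0],0.7],
    [[0,0,0],[0,0,0],0.9],
    [[0,0,0],[0,0,0],1],
    [[0,0,0],[0,0,0],1],
    [[0,0,0],[0,0,0],1],
  ],
  grip_force=30,
)

```text
time: 2.7
eef_pos: [477.7, -380.7, 36.4]
eef_rot: [[0.023, 1.0, 0.001], [1.0, -0.023, -0.001], [-0.001, 0.001, -1.0]]
ft_force: [-1.0, 0.9, 9.5]
gripper_width: 24.9
gripper_force: 30.7
```

>>> move_arm(
  rows=[
    [[0,0,0.05],[0,0,0],1],
    [[0,0,0.2],[0,0,0],1],
    [[0,0,0.4],[0,0,0],1],
    [[0,0,0.7],[0,0,0],1],
    [[0,0,1],[0,0,0],1],
  ],
)

```text
time: 3.2
eef_pos: [476.7, -379.9, 187.1]
eef_rot: [[0.022, 1.0, -0.001], [1.0, -0.022, 0.001], [0.001, -0.001, -1.0]]
ft_force: [0.6, -0.6, 0.4]
gripper_width: 25.3
gripper_force: 29.9
```

```bash
python3 - <<'E'
from h import *
s=eyes.snapshot('side')[:,:,::-1]
a=cv2.resize(s[130:280,230:430],(800,600),interpolation=cv2.INTER_CUBIC)
cv2.imwrite('pics/d2.png',a)
st=readout.get_state();print(st['eef_pos'],st['gripper_width'],st['ft_force'])
E
```

```text
[ 479.49195808 -381.61862038  195.07100737] 25.27494315679987 [ 3.5297206  -1.72923187  8.05126612]
```

View pics/d2.png

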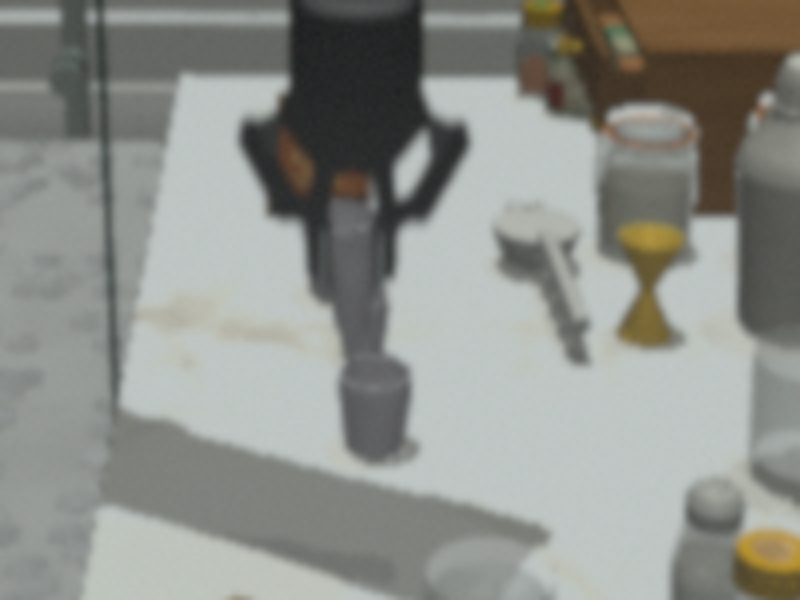

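>>> move_arm(
  rows=[
    [[-0.005,0.18,0],[0,0,0],1],
    [[-0.01,0.36,0],[0,0,0],1],
    [[-0.015,0.54,0],[0,0,0],1],
    [[-0.02,0.72,0],[0,0,0],1],
    [[-0.025,0.895,0],[0,0,0],1],
  ],
)

```text
time: 3.75
eef_pos: [473.2, -244.8, 185.8]
eef_rot: [[0.022, 1.0, 0.0], [1.0, -0.022, -0.0], [-0.0, 0.0, -1.0]]
ft_force: [0.5, 0.1, -0.9]
gripper_width: 24.7
gripper_force: 29.9
```

>>> move_arm(
  rows=[
    [[-0.005,0.18,0],[0,0,0],1],
    [[-0.01,0.36,0],[0,0,0],1],
    [[-0.015,0.54,0],[0,0,0],1],
    [[-0.02,0.72,0],[0,0,0],1],
    [[-0.025,0.895,0],[0,0,0],1],
  ],
)

```text
time: 4.25
eef_pos: [469.4, -110.7, 185.8]
eef_rot: [[0.022, 1.0, 0.0], [1.0, -0.022, -0.0], [-0.0, 0.0, -1.0]]
ft_force: [0.6, 0.4, -0.1]
gripper_width: 24.8
gripper_force: 29.9
```

>>> move_arm(
  rows=[
    [[-0.005,0.18,0],[0,0,0],1],
    [[-0.01,0.36,0],[0,0,0],1],
    [[-0.015,0.54,0],[0,0,0],1],
    [[-0.02,0.72,0],[0,0,0],1],
    [[-0.025,0.895,0],[0,0,0],1],
  ],
)

```text
time: 4.75
eef_pos: [465.7, 23.6, 185.8]
eef_rot: [[0.022, 1.0, 0.0], [1.0, -0.022, -0.0], [-0.0, 0.0, -1.0]]
ft_force: [1.0, -0.2, -0.4]
gripper_width: 25.1
gripper_force: 29.9
```

>>> move_arm(
  rows=[
    [[-0.005,0.22,0],[0,0,0],1],
    [[-0.01,0.5,0],[0,0,0],1],
    [[-0.025,0.75,0],[0,0,0],1],
    [[-0.025,0.895,0],[0,0,0],1],
    [[-0.025,0.895,0],[0,0,0],1],
  ],
)

```text
time: 5.25
eef_pos: [461.7, 160.0, 185.9]
eef_rot: [[0.018, 1.0, 0.001], [1.0, -0.018, 0.001], [0.001, 0.001, -1.0]]
ft_force: [-0.7, -0.2, -0.1]
gripper_width: 25.0
gripper_force: 29.9
```

```bash
python3 - <<'E'
from h import *
s=eyes.snapshot('side')[:,:,::-1];t=eyes.snapshot('top')[:,:,::-1]
a=cv2.resize(s[80:200,260:360],(500,600),interpolation=cv2.INTER_CUBIC)
b=cv2.resize(t[160:240,160:210],(300,480),interpolation=cv2.INTER_CUBIC)
b=cv2.resize(t[140:260,160:260],(300,360),interpolation=cv2.INTER_CUBIC)
c=np.zeros((600,800,3),np.uint8);c[:,:500]=a;c[:360,500:]=b
cv2.imwrite('pics/d3.png',c)
st=readout.get_state();print(st['eef_pos'],st['gripper_width'],st['ft_force'])
E
```

```text
[461.98834349 156.75818826 185.49885771] 24.556639294097387 [ 0.28048972 -1.06423076 -1.49407066]
```

View pics/d3.png

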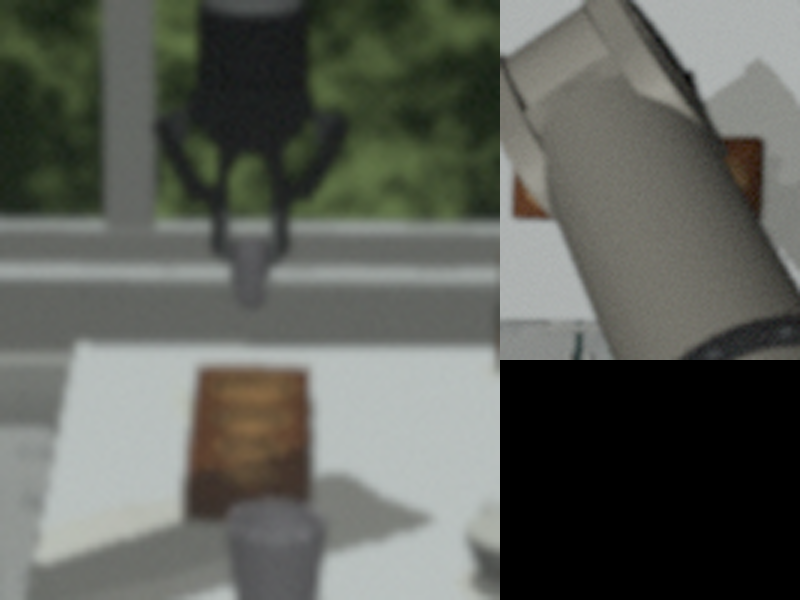

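```bash
python3 - <<'E'
from h import *
print(proj('side',[[462,157,149.5],[462,157,191]]), 'seen ~(309.6,141) foot, (309.6,128) rim')
E
```

```text
[[309.45472535 140.49907161]
 [309.58076345 128.72164843]] seen ~(309.6,141) foot, (309.6,128) rim
```

>>> move_arm(
  rows=[
    [[0,0,-0.2],[0,0,0],1],
    [[0,0,-0.4],[0,0,0],1],
    [[0,0,-0.6],[0,0,0],1],
    [[0,0,-0.72],[0,0,0],1],
    [[0,0,-0.75],[0,0,0],1],
  ],
)

```text
time: 5.85
eef_pos: [461.3, 155.1, 71.2]
eef_rot: [[0.024, 1.0, -0.003], [1.0, -0.024, -0.001], [-0.001, -0.003, -1.0]]
ft_force: [-0.4, -0.9, 0.2]
gripper_width: 24.7
gripper_force: 29.9
```

>>> move_arm(
  rows=[
    [[0,0,-0.04],[0,0,0],1],
    [[0,0,-0.08],[0,0,0],1],
    [[0,0,-0.11],[0,0,0],1],
    [[0,0,-0.14],[0,0,0],1],
    [[0,0,-0.155],[0,0,0],1],
  ],
)

```text
time: 6.35
eef_pos: [462.2, 156.7, 49.4]
eef_rot: [[0.023, 1.0, 0.0], [1.0, -0.023, 0.0], [0.0, 0.0, -1.0]]
ft_force: [1.2, 0.9, 0.5]
gripper_width: 25.3
gripper_force: 29.9
```

>>> move_arm(
  rows=[
    [[0,0,-0.003],[0,0,0],1],
    [[0,0,-0.006],[0,0,0],1],
    [[0,0,-0.009],[0,0,0],1],
    [[0,0,-0.012],[0,0,0],1],
    [[0,0,-0.012],[0,0,0],1],
  ],
)

```text
time: 6.85
eef_pos: [462.4, 156.9, 48.3]
eef_rot: [[0.022, 1.0, 0.001], [1.0, -0.022, 0.0], [0.0, 0.001, -1.0]]
ft_force: [-3.2, -0.9, 9.2]
gripper_width: 25.2
gripper_force: 30.9
```

>>> move_arm(
  rows=[
    [[0,0,0],[0,0,0],0.6],
    [[0,0,0],[0,0,0],0.4],
    [[0,0,0],[0,0,0],0.2],
    [[0,0,0],[0,0,0],0],
    [[0,0,0],[0,0,0],0],
  ],
)

```text
time: 7.35
eef_pos: [462.1, 156.7, 47.7]
eef_rot: [[0.023, 1.0, -0.0], [1.0, -0.023, 0.0], [0.0, -0.0, -1.0]]
ft_force: [0.1, 0.1, 0.5]
gripper_width: 84.9
gripper_force: 0.0
```

>>> move_arm(
  rows=[
    [[0,0,0.1],[0,0,0],0],
    [[0,0,0.3],[0,0,0],0],
    [[0,0,0.5],[0,0,0],0],
    [[0,0,0.75],[0,0,0],0],
    [[0,0,1],[0,0,0],0],
  ],
)

```text
time: 7.85
eef_pos: [461.7, 156.7, 199.0]
eef_rot: [[0.022, 1.0, -0.001], [1.0, -0.022, 0.0], [0.0, -0.001, -1.0]]
ft_force: [1.3, 0.6, 0.8]
gripper_width: 85.4
gripper_force: 0.0
```

>>> move_arm(
  rows=[
    [[0.02,-0.2,0],[0,0,0],0],
    [[0.04,-0.4,0],[0,0,0],0],
    [[0.06,-0.6,0],[0,0,0],0],
    [[0.08,-0.8,0],[0,0,0],0],
    [[0.1,-0.972,0],[0,0,0],0],
  ],
)

```text
time: 8.35
eef_pos: [477.1, 9.3, 197.8]
eef_rot: [[0.023, 1.0, 0.0], [1.0, -0.023, -0.0], [-0.0, 0.0, -1.0]]
ft_force: [0.7, 1.4, 0.2]
gripper_width: 85.5
gripper_force: 0.0
```

>>> move_arm(
  rows=[
    [[0.02,-0.25,0],[0,0,0],0],
    [[0.04,-0.5,0],[0,0,0],0],
    [[0.06,-0.75,0],[0,0,0],0],
    [[0.1,-0.972,-0.08],[0,0,0],0],
    [[0.1,-0.972,-0.133],[0,0,0],0],
  ],
)

```text
time: 8.85
eef_pos: [492.0, -139.4, 177.1]
eef_rot: [[0.028, 1.0, -0.0], [1.0, -0.028, -0.001], [-0.001, -0.0, -1.0]]
ft_force: [-0.4, 1.4, -0.7]
gripper_width: 85.3
gripper_force: 0.0
```

>>> move_arm(
  rows=[
    [[0,0,-0.25],[0,0,0],0],
    [[0,0,-0.5],[0,0,0],0],
    [[0,0,-0.75],[0,0,0],0],
    [[0,0,-0.89],[0,0,0],0],
    [[0,0,-0.89],[0,0,0],0],
  ],
)

```text
time: 9.35
eef_pos: [490.3, -133.9, 41.7]
eef_rot: [[0.022, 1.0, -0.005], [1.0, -0.022, 0.002], [0.001, -0.005, -1.0]]
ft_force: [0.2, 0.3, 0.8]
gripper_width: 85.5
gripper_force: 0.0
```

>>> move_arm(
  rows=[
    [[0,0,0],[0,0,0],0.3],
    [[0,0,0],[0,0,0],0.6],
    [[0,0,0],[0,0,0],1],
    [[0,0,0],[0,0,0],1],
    [[0,0,0],[0,0,0],1],
  ],
)

```text
time: 9.85
eef_pos: [493.0, -135.1, 45.6]
eef_rot: [[0.023, 1.0, 0.002], [1.0, -0.023, -0.001], [-0.001, 0.002, -1.0]]
ft_force: [-1.1, -0.9, 11.5]
gripper_width: 36.6
gripper_force: 28.8
```

>>> move_arm(
  rows=[
    [[0,0,0],[0,0,0],1],
    [[0,0,0.1],[0,0,0],1],
    [[0,0,0.35],[0,0,0],1],
    [[0,0,0.65],[0,0,0],1],
    [[0,0,0.9],[0,0,0],1],
  ],
)

```text
time: 10.35
eef_pos: [492.2, -134.8, 182.0]
eef_rot: [[0.022, 1.0, 0.001], [1.0, -0.022, -0.0], [-0.0, 0.001, -1.0]]
ft_force: [1.1, 0.3, -0.6]
gripper_width: 36.3
gripper_force: 30.5
```

>>> move_arm(
  rows=[
    [[-0.01,0.12,0],[0,0,0],1],
    [[-0.02,0.28,0],[0,0,0],1],
    [[-0.035,0.44,0],[0,0,0],1],
    [[-0.05,0.6,0],[0,0,0],1],
    [[-0.063,0.761,0],[0,0,0],1],
  ],
)

```text
time: 10.85
eef_pos: [482.5, -19.9, 180.0]
eef_rot: [[0.023, 1.0, 0.001], [1.0, -0.023, -0.0], [-0.0, 0.001, -1.0]]
ft_force: [-0.1, -0.0, 0.1]
gripper_width: 36.4
gripper_force: 30.4
```

>>> move_arm(
  rows=[
    [[-0.01,0.15,0],[0,0,0],1],
    [[-0.02,0.3,0],[0,0,0],1],
    [[-0.035,0.45,0],[0,0,0],1],
    [[-0.05,0.6,0],[0,0,0],1],
    [[-0.063,0.761,0],[0,0,0],1],
  ],
)

```text
time: 11.35
eef_pos: [473.1, 94.1, 180.0]
eef_rot: [[0.023, 1.0, 0.001], [1.0, -0.023, -0.0], [-0.0, 0.001, -1.0]]
ft_force: [0.5, -0.2, -1.0]
gripper_width: 36.4
gripper_force: 30.4
```

>>> move_arm(
  rows=[
    [[-0.02,0.25,0],[0,0,0],1],
    [[-0.04,0.5,0],[0,0,0],1],
    [[-0.063,0.7,0],[0,0,0],1],
    [[-0.063,0.761,0],[0,0,0],1],
    [[-0.063,0.761,0],[0,0,0],1],
  ],
)

```text
time: 11.85
eef_pos: [463.6, 208.8, 179.8]
eef_rot: [[0.02, 1.0, 0.001], [1.0, -0.02, 0.0], [0.0, 0.001, -1.0]]
ft_force: [-0.1, 1.1, -0.6]
gripper_width: 36.4
gripper_force: 30.4
```

```bash
python3 - <<'E'
from h import *
s=eyes.snapshot('side')[:,:,::-1]
cv2.imwrite('pics/d4.png',cv2.resize(s[80:200,260:360],(500,600),interpolation=cv2.INTER_CUBIC))
st=readout.get_state();p=st['eef_pos'];print(p,st['gripper_width'],st['ft_force'])
print((proj('side',[p-[0,0,45],p+[0,0,5]])-[260,80])*5)
E
```

```text
[463.80668471 207.31818594 179.53851328] 36.6547848668801 [ 0.52066554 -0.84868853 -0.53860559]
[[249.19122069 300.6036679 ]
 [249.95242996 231.74851158]]
```

View pics/d4.png

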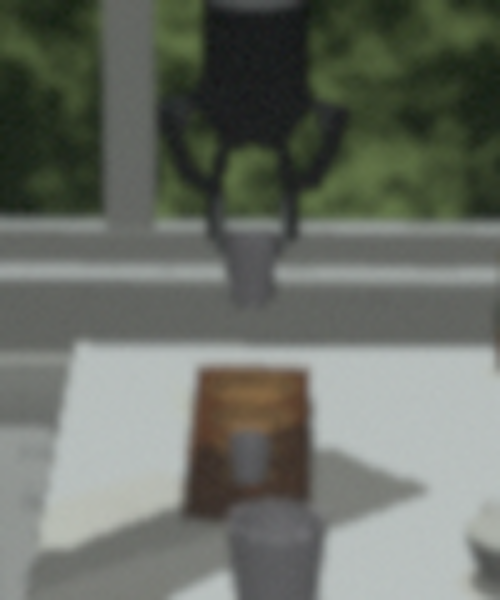

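>>> move_arm(
  rows=[
    [[0,0,-0.2],[0,0,0],1],
    [[0,0,-0.4],[0,0,0],1],
    [[0,0,-0.6],[0,0,0],1],
    [[0,0,-0.7],[0,0,0],1],
    [[0,0,-0.7],[0,0,0],1],
  ],
)

```text
time: 12.4
eef_pos: [463.2, 206.0, 73.0]
eef_rot: [[0.024, 1.0, -0.003], [1.0, -0.024, -0.001], [-0.002, -0.003, -1.0]]
ft_force: [-0.1, -0.6, -0.6]
gripper_width: 36.5
gripper_force: 30.4
```

>>> move_arm(
  rows=[
    [[0,0,-0.03],[0,0,0],1],
    [[0,0,-0.06],[0,0,0],1],
    [[0,0,-0.09],[0,0,0],1],
    [[0,0,-0.105],[0,0,0],1],
    [[0,0,-0.115],[0,0,0],1],
  ],
)

```text
time: 12.9
eef_pos: [464.2, 207.8, 57.5]
eef_rot: [[0.022, 1.0, 0.001], [1.0, -0.022, 0.0], [0.0, 0.001, -1.0]]
ft_force: [-5.3, -2.8, 29.9]
gripper_width: 36.7
gripper_force: 33.0
```

>>> move_arm(
  rows=[
    [[0,0,-0.002],[0,0,0],1],
    [[0,0,-0.004],[0,0,0],1],
    [[0,0,-0.006],[0,0,0],1],
    [[0,0,-0.008],[0,0,0],1],
    [[0,0,-0.008],[0,0,0],1],
  ],
)

```text
time: 13.4
eef_pos: [464.5, 207.9, 57.3]
eef_rot: [[0.023, 1.0, 0.002], [1.0, -0.023, -0.0], [-0.0, 0.002, -1.0]]
ft_force: [-5.9, -4.0, 28.3]
gripper_width: 36.5
gripper_force: 32.9
```

>>> move_arm(
  rows=[
    [[0,0,0],[0,0,0],0.5],
    [[0,0,0],[0,0,0],0.3],
    [[0,0,0],[0,0,0],0.1],
    [[0,0,0],[0,0,0],0],
    [[0,0,0],[0,0,0],0],
  ],
)

```text
time: 13.9
eef_pos: [463.8, 207.6, 55.8]
eef_rot: [[0.023, 1.0, -0.0], [1.0, -0.023, 0.0], [0.0, -0.0, -1.0]]
ft_force: [-0.5, -0.6, 0.8]
gripper_width: 85.3
gripper_force: 0.0
```

>>> move_arm(
  rows=[
    [[0,0,0.1],[0,0,0],0],
    [[0,0,0.3],[0,0,0],0],
    [[0,0,0.5],[0,0,0],0],
    [[0,0,0.75],[0,0,0],0],
    [[0,0,0.9],[0,0,0],0],
  ],
)

```text
time: 14.4
eef_pos: [464.2, 208.2, 194.4]
eef_rot: [[0.022, 1.0, 0.002], [1.0, -0.022, 0.001], [0.001, 0.002, -1.0]]
ft_force: [-0.4, -0.5, 1.2]
gripper_width: 85.5
gripper_force: 0.0
```

>>> move_arm(
  rows=[
    [[0.01,-0.15,0],[0,0,0],0],
    [[0.02,-0.3,0],[0,0,0],0],
    [[0.03,-0.45,0],[0,0,0],0],
    [[0.04,-0.6,0],[0,0,0],0],
    [[0.054,-0.784,0],[0,0,0],0],
  ],
)

```text
time: 14.9
eef_pos: [471.8, 89.7, 192.0]
eef_rot: [[0.021, 1.0, 0.001], [1.0, -0.021, 0.0], [0.0, 0.001, -1.0]]
ft_force: [1.1, -0.2, 0.5]
gripper_width: 85.8
gripper_force: 0.0
```

>>> move_arm(
  rows=[
    [[0.01,-0.15,0],[0,0,0],0],
    [[0.02,-0.3,0],[0,0,0],0],
    [[0.03,-0.45,0],[0,0,0],0],
    [[0.04,-0.6,0],[0,0,0],0],
    [[0.054,-0.784,0],[0,0,0],0],
  ],
)

```text
time: 15.4
eef_pos: [480.0, -27.9, 192.0]
eef_rot: [[0.021, 1.0, 0.001], [1.0, -0.021, 0.0], [0.0, 0.001, -1.0]]
ft_force: [0.4, 0.2, -1.1]
gripper_width: 85.0
gripper_force: 0.0
```

>>> move_arm(
  rows=[
    [[0.01,-0.15,0],[0,0,0],0],
    [[0.02,-0.3,0],[0,0,0],0],
    [[0.03,-0.45,0],[0,0,0],0],
    [[0.04,-0.6,0],[0,0,0],0],
    [[0.054,-0.784,0],[0,0,0],0],
  ],
)

```text
time: 15.9
eef_pos: [488.2, -145.4, 192.0]
eef_rot: [[0.021, 1.0, 0.001], [1.0, -0.021, 0.0], [0.0, 0.001, -1.0]]
ft_force: [0.4, 0.4, -0.3]
gripper_width: 85.1
gripper_force: 0.0
```

>>> move_arm(
  rows=[
    [[0.02,-0.25,0],[0,0,0],0],
    [[0.04,-0.5,0],[0,0,0],0],
    [[0.054,-0.7,0],[0,0,0],0],
    [[0.054,-0.784,0],[0,0,0],0],
    [[0.054,-0.784,0],[0,0,0],0],
  ],
)

```text
time: 16.4
eef_pos: [495.9, -264.2, 191.5]
eef_rot: [[0.025, 1.0, 0.0], [1.0, -0.025, 0.0], [0.0, 0.0, -1.0]]
ft_force: [-0.5, 0.4, 0.6]
gripper_width: 85.3
gripper_force: 0.0
```

>>> move_arm(
  rows=[
    [[0,0,-0.25],[0,0,0],0],
    [[0,0,-0.5],[0,0,0],0],
    [[0,0,-0.75],[0,0,0],0],
    [[0,0,-0.9],[0,0,0],0],
    [[0,0,-0.935],[0,0,0],0],
  ],
)

```text
time: 16.9
eef_pos: [495.2, -260.6, 48.8]
eef_rot: [[0.021, 1.0, -0.003], [1.0, -0.021, 0.002], [0.002, -0.003, -1.0]]
ft_force: [-0.4, -0.7, -0.6]
gripper_width: 85.2
gripper_force: 0.0
```

>>> move_arm(
  rows=[
    [[0,0,0],[0,0,0],0.2],
    [[0,0,0],[0,0,0],0.4],
    [[0,0,0],[0,0,0],0.7],
    [[0,0,0],[0,0,0],1],
    [[0,0,0],[0,0,0],1],
  ],
)

```text
time: 17.4
eef_pos: [497.2, -263.1, 52.5]
eef_rot: [[0.023, 1.0, 0.002], [1.0, -0.023, -0.001], [-0.001, 0.002, -1.0]]
ft_force: [-1.1, 1.9, 9.6]
gripper_width: 48.6
gripper_force: 29.5
```

>>> move_arm(
  rows=[
    [[0,0,0],[0,0,0],1],
    [[0,0,0.1],[0,0,0],1],
    [[0,0,0.35],[0,0,0],1],
    [[0,0,0.65],[0,0,0],1],
    [[0,0,0.9],[0,0,0],1],
  ],
)

```text
time: 17.9
eef_pos: [496.5, -262.7, 189.5]
eef_rot: [[0.022, 1.0, 0.002], [1.0, -0.022, -0.001], [-0.001, 0.002, -1.0]]
ft_force: [1.0, -0.8, -0.3]
gripper_width: 48.4
gripper_force: 31.5
```

>>> move_arm(
  rows=[
    [[-0.01,0.14,0],[0,0,0],1],
    [[-0.02,0.32,0],[0,0,0],1],
    [[-0.03,0.5,0],[0,0,0],1],
    [[-0.04,0.7,0],[0,0,0],1],
    [[-0.052,0.884,0],[0,0,0],1],
  ],
)

```text
time: 18.4
eef_pos: [488.4, -128.9, 187.4]
eef_rot: [[0.022, 1.0, 0.002], [1.0, -0.022, -0.001], [-0.001, 0.002, -1.0]]
ft_force: [0.8, -0.6, -0.8]
gripper_width: 48.4
gripper_force: 31.5
```

>>> move_arm(
  rows=[
    [[-0.01,0.18,0],[0,0,0],1],
    [[-0.02,0.36,0],[0,0,0],1],
    [[-0.03,0.53,0],[0,0,0],1],
    [[-0.04,0.7,0],[0,0,0],1],
    [[-0.052,0.884,0],[0,0,0],1],
  ],
)

```text
time: 18.9
eef_pos: [480.6, 3.2, 187.3]
eef_rot: [[0.023, 1.0, 0.002], [1.0, -0.023, -0.001], [-0.001, 0.002, -1.0]]
ft_force: [0.2, -0.0, -0.5]
gripper_width: 48.5
gripper_force: 31.5
```

>>> move_arm(
  rows=[
    [[-0.01,0.18,0],[0,0,0],1],
    [[-0.02,0.36,0],[0,0,0],1],
    [[-0.03,0.53,0],[0,0,0],1],
    [[-0.04,0.7,0],[0,0,0],1],
    [[-0.052,0.884,0],[0,0,0],1],
  ],
)

```text
time: 19.4
eef_pos: [472.8, 135.8, 187.3]
eef_rot: [[0.023, 1.0, 0.002], [1.0, -0.023, -0.0], [-0.0, 0.002, -1.0]]
ft_force: [0.1, -0.5, -1.6]
gripper_width: 48.3
gripper_force: 31.5
```

>>> move_arm(
  rows=[
    [[-0.02,0.25,0],[0,0,0],1],
    [[-0.04,0.5,0],[0,0,0],1],
    [[-0.052,0.75,0],[0,0,0],1],
    [[-0.052,0.884,0],[0,0,0],1],
    [[-0.052,0.884,0],[0,0,0],1],
  ],
)

```text
time: 19.9
eef_pos: [464.4, 270.9, 187.3]
eef_rot: [[0.019, 1.0, 0.001], [1.0, -0.019, 0.002], [0.002, 0.001, -1.0]]
ft_force: [-0.1, -1.4, -1.3]
gripper_width: 48.4
gripper_force: 31.5
```

```bash
python3 - <<'E'
from h import *
s=eyes.snapshot('side')[:,:,::-1]
cv2.imwrite('pics/d5.png',cv2.resize(s[80:200,260:360],(500,600),interpolation=cv2.INTER_CUBIC))
st=readout.get_state();p=st['eef_pos'];print(p,st['gripper_width'],st['ft_force'])
print((proj('side',[p-[0,0,52],p+[0,0,6]])-[260,80])*5)
E
```

```text
[464.69645795 268.82695073 186.89434861] 48.16924350644973 [-0.39739925 -0.55220004 -1.60059216]
[[249.84678597 273.9016493 ]
 [250.71169573 196.14508389]]
```

View pics/d5.png

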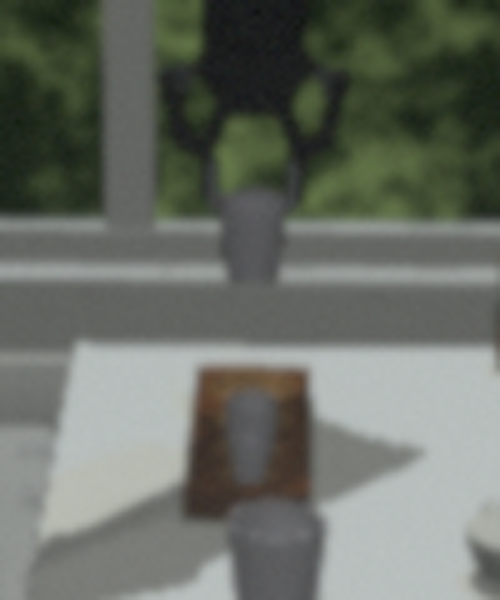

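>>> move_arm(
  rows=[
    [[0,0,-0.2],[0,0,0],1],
    [[0,0,-0.4],[0,0,0],1],
    [[0,0,-0.6],[0,0,0],1],
    [[0,0,-0.7],[0,0,0],1],
    [[0,0,-0.7],[0,0,0],1],
  ],
)

```text
time: 20.45
eef_pos: [464.5, 266.2, 79.7]
eef_rot: [[0.023, 1.0, -0.002], [1.0, -0.023, -0.002], [-0.002, -0.002, -1.0]]
ft_force: [-0.3, 0.0, -0.7]
gripper_width: 48.4
gripper_force: 31.5
```

>>> move_arm(
  rows=[
    [[0,0,-0.03],[0,0,0],1],
    [[0,0,-0.06],[0,0,0],1],
    [[0,0,-0.09],[0,0,0],1],
    [[0,0,-0.11],[0,0,0],1],
    [[0,0,-0.12],[0,0,0],1],
  ],
)

```text
time: 20.95
eef_pos: [466.0, 268.2, 63.8]
eef_rot: [[0.023, 1.0, 0.002], [1.0, -0.023, 0.001], [0.001, 0.002, -1.0]]
ft_force: [-7.1, -6.3, 42.3]
gripper_width: 48.4
gripper_force: 35.6
```

>>> move_arm(
  rows=[
    [[0,0,0.007],[0,0,0],1],
    [[0,0,0.01],[0,0,0],0.5],
    [[0,0,0.01],[0,0,0],0.2],
    [[0,0,0.01],[0,0,0],0],
    [[0,0,0.01],[0,0,0],0],
  ],
)

```text
time: 21.45
eef_pos: [465.0, 267.6, 64.0]
eef_rot: [[0.023, 1.0, -0.0], [1.0, -0.023, -0.0], [-0.0, -0.0, -1.0]]
ft_force: [-0.0, 0.2, 0.8]
gripper_width: 85.4
gripper_force: 0.0
```

>>> move_arm(
  rows=[
    [[0,0,0.1],[0,0,0],0],
    [[0,0,0.3],[0,0,0],0],
    [[0,0,0.5],[0,0,0],0],
    [[0,0,0.75],[0,0,0],0],
    [[0,0,0.9],[0,0,0],0],
  ],
)

```text
time: 21.95
eef_pos: [465.3, 268.2, 202.8]
eef_rot: [[0.022, 1.0, 0.002], [1.0, -0.022, 0.001], [0.002, 0.002, -1.0]]
ft_force: [-0.6, 0.4, -0.5]
gripper_width: 85.7
gripper_force: 0.0
```

>>> move_arm(
  rows=[
    [[0.01,-0.2,0],[0,0,0],0],
    [[0.02,-0.4,0],[0,0,0],0],
    [[0.025,-0.6,0],[0,0,0],0],
    [[0.03,-0.8,0],[0,0,0],0],
    [[0.042,-0.97,0],[0,0,0],0],
  ],
)

```text
time: 22.45
eef_pos: [471.1, 120.6, 200.2]
eef_rot: [[0.023, 1.0, 0.001], [1.0, -0.023, -0.0], [-0.0, 0.001, -1.0]]
ft_force: [0.4, -0.5, -0.3]
gripper_width: 85.1
gripper_force: 0.0
```

>>> move_arm(
  rows=[
    [[0.01,-0.25,0],[0,0,0],0],
    [[0.02,-0.5,0],[0,0,0],0],
    [[0.03,-0.75,0],[0,0,0],0],
    [[0.042,-0.97,0],[0,0,0],0],
    [[0.042,-0.97,0],[0,0,0],0],
  ],
)

```text
time: 22.95
eef_pos: [477.5, -27.5, 200.0]
eef_rot: [[0.028, 1.0, 0.0], [1.0, -0.028, -0.001], [-0.001, 0.0, -1.0]]
ft_force: [0.6, 0.9, 0.5]
gripper_width: 85.3
gripper_force: 0.0
```

>>> move_arm(
  rows=[
    [[0.003,0,-0.2],[0,0,0],0],
    [[0.003,0,-0.5],[0,0,0],0],
    [[0.003,0,-0.75],[0,0,0],0],
    [[0.003,0,-0.9],[0,0,0],0],
    [[0.003,0,-0.94],[0,0,0],0],
  ],
)

```text
time: 23.45
eef_pos: [476.9, -22.8, 56.7]
eef_rot: [[0.022, 1.0, -0.003], [1.0, -0.022, 0.001], [0.001, -0.003, -1.0]]
ft_force: [-0.1, -0.3, 1.2]
gripper_width: 85.3
gripper_force: 0.0
```

>>> move_arm(
  rows=[
    [[0,0,0],[0,0,0],0.1],
    [[0,0,0],[0,0,0],0.3],
    [[0,0,0],[0,0,0],0.6],
    [[0,0,0],[0,0,0],1],
    [[0,0,0],[0,0,0],1],
  ],
)

```text
time: 23.95
eef_pos: [479.1, -23.2, 60.0]
eef_rot: [[0.023, 1.0, 0.003], [1.0, -0.023, -0.0], [-0.0, 0.003, -1.0]]
ft_force: [-2.1, 1.6, 8.4]
gripper_width: 60.6
gripper_force: 30.3
```

>>> move_arm(
  rows=[
    [[0,0,0],[0,0,0],1],
    [[0,0,0.1],[0,0,0],1],
    [[0,0,0.35],[0,0,0],1],
    [[0,0,0.65],[0,0,0],1],
    [[0,0,0.9],[0,0,0],1],
  ],
)

```text
time: 24.45
eef_pos: [478.3, -23.1, 196.7]
eef_rot: [[0.022, 1.0, 0.002], [1.0, -0.022, -0.0], [0.0, 0.002, -1.0]]
ft_force: [0.9, -0.7, -1.3]
gripper_width: 60.9
gripper_force: 33.6
```

>>> move_arm(
  rows=[
    [[-0.005,0.14,0],[0,0,0],1],
    [[-0.01,0.3,0],[0,0,0],1],
    [[-0.015,0.46,0],[0,0,0],1],
    [[-0.02,0.63,0],[0,0,0],1],
    [[-0.026,0.802,0],[0,0,0],1],
  ],
)

```text
time: 24.95
eef_pos: [474.3, 97.9, 194.7]
eef_rot: [[0.023, 1.0, 0.002], [1.0, -0.023, -0.0], [-0.0, 0.002, -1.0]]
ft_force: [-0.2, -0.3, -2.2]
gripper_width: 60.7
gripper_force: 33.6
```

>>> move_arm(
  rows=[
    [[-0.005,0.16,0],[0,0,0],1],
    [[-0.01,0.32,0],[0,0,0],1],
    [[-0.015,0.48,0],[0,0,0],1],
    [[-0.02,0.64,0],[0,0,0],1],
    [[-0.026,0.802,0],[0,0,0],1],
  ],
)

```text
time: 25.45
eef_pos: [470.3, 218.2, 194.7]
eef_rot: [[0.023, 1.0, 0.002], [1.0, -0.023, 0.0], [0.0, 0.002, -1.0]]
ft_force: [-0.3, -0.5, -2.0]
gripper_width: 60.5
gripper_force: 33.6
```

>>> move_arm(
  rows=[
    [[-0.008,0.22,0],[0,0,0],1],
    [[-0.015,0.44,0],[0,0,0],1],
    [[-0.026,0.65,0],[0,0,0],1],
    [[-0.026,0.802,0],[0,0,0],1],
    [[-0.026,0.802,0],[0,0,0],1],
  ],
)

```text
time: 25.95
eef_pos: [465.5, 341.1, 194.8]
eef_rot: [[0.019, 1.0, 0.001], [1.0, -0.019, 0.003], [0.003, 0.001, -1.0]]
ft_force: [0.1, -0.2, -0.9]
gripper_width: 60.6
gripper_force: 33.6
```

>>> move_arm(
  rows=[
    [[0,0,-0.1],[0,0,0],1],
    [[0,0,-0.3],[0,0,0],1],
    [[0,0,-0.5],[0,0,0],1],
    [[0,0,-0.67],[0,0,0],1],
    [[0,0,-0.67],[0,0,0],1],
  ],
)

```text
time: 26.45
eef_pos: [465.1, 334.8, 89.5]
eef_rot: [[0.024, 1.0, -0.004], [1.0, -0.024, -0.003], [-0.003, -0.004, -1.0]]
ft_force: [-0.3, -0.5, -1.2]
gripper_width: 60.4
gripper_force: 33.7
```

```bash
python3 - <<'E'
from h import *
s=eyes.snapshot('side')[:,:,::-1]
cv2.imwrite('pics/d6.png',cv2.resize(s[80:200,260:360],(500,600),interpolation=cv2.INTER_CUBIC))
st=readout.get_state();p=st['eef_pos'];print(p,st['gripper_width'],st['ft_force'])
print((proj('side',[p-[0,0,59],p+[0,0,7]])-[260,80])*5)
E
```

```text
[465.79227435 335.89420243  91.54141724] 60.36445115498774 [ 0.79704781  0.12343183 -1.1187746 ]
[[249.23784823 375.34960693]
 [250.15678838 293.42707317]]
```

View pics/d6.png

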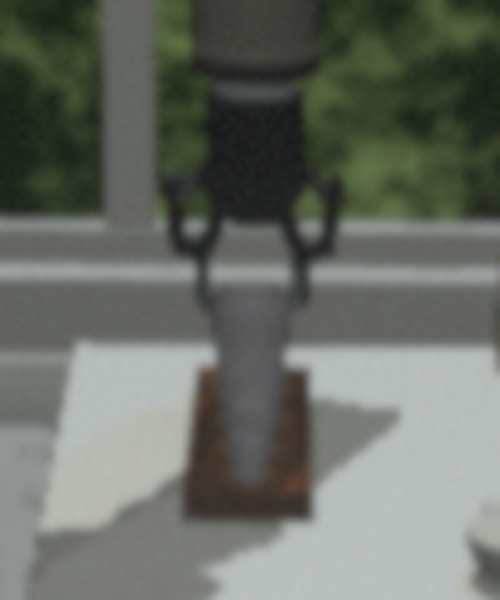

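>>> move_arm(
  rows=[
    [[0,0.003,-0.03],[0,0,0],1],
    [[0,0.005,-0.06],[0,0,0],1],
    [[0,0.005,-0.09],[0,0,0],1],
    [[0,0.005,-0.12],[0,0,0],1],
    [[0,0.005,-0.14],[0,0,0],1],
  ],
)

```text
time: 27.0
eef_pos: [466.5, 338.4, 71.8]
eef_rot: [[0.023, 1.0, 0.0], [1.0, -0.023, 0.0], [0.0, 0.0, -1.0]]
ft_force: [-10.5, -10.1, 52.7]
gripper_width: 60.5
gripper_force: 38.4
```

>>> move_arm(
  rows=[
    [[0,0,-0.003],[0,0,0],1],
    [[0,0,-0.006],[0,0,0],1],
    [[0,0,-0.009],[0,0,0],1],
    [[0,0,-0.009],[0,0,0],1],
    [[0,0,-0.009],[0,0,0],1],
  ],
)

```text
time: 27.5
eef_pos: [466.6, 338.6, 72.0]
eef_rot: [[0.022, 1.0, 0.001], [1.0, -0.022, -0.0], [0.0, 0.001, -1.0]]
ft_force: [-7.7, -7.9, 33.0]
gripper_width: 60.2
gripper_force: 36.6
```

Seated on the floor at the expected height; back off slightly, release, rise and look.

>>> move_arm(
  rows=[
    [[0,0,0.008],[0,0,0],1],
    [[0,0,0.012],[0,0,0],0.3],
    [[0,0,0.012],[0,0,0],0.1],
    [[0,0,0.012],[0,0,0],0],
    [[0,0,0.012],[0,0,0],0],
  ],
)

```text
time: 28.0
eef_pos: [466.4, 338.2, 71.9]
eef_rot: [[0.023, 1.0, -0.0], [1.0, -0.023, 0.0], [0.0, -0.0, -1.0]]
ft_force: [-0.1, -0.3, 0.5]
gripper_width: 85.5
gripper_force: 0.0
```

>>> move_arm(
  rows=[
    [[0,0,0.1],[0,0,0],0],
    [[0,0,0.3],[0,0,0],0],
    [[0,0,0.5],[0,0,0],0],
    [[0,0,0.75],[0,0,0],0],
    [[0,0,0.9],[0,0,0],0],
  ],
)

```text
time: 28.5
eef_pos: [466.6, 339.0, 210.8]
eef_rot: [[0.022, 1.0, 0.002], [1.0, -0.022, 0.002], [0.002, 0.002, -1.0]]
ft_force: [0.3, 0.8, 0.6]
gripper_width: 85.0
gripper_force: 0.0
```

>>> move_arm(
  rows=[
    [[0.02,-0.2,0],[0,0,0],0],
    [[0.04,-0.4,0],[0,0,0],0],
    [[0.06,-0.6,0],[0,0,0],0],
    [[0.08,-0.8,0],[0,0,0],0],
    [[0.1,-1,0],[0,0,0],0],
  ],
)

```text
time: 29.0
eef_pos: [481.3, 187.2, 208.1]
eef_rot: [[0.022, 1.0, 0.001], [1.0, -0.022, 0.0], [0.0, 0.001, -1.0]]
ft_force: [0.4, 0.9, 0.4]
gripper_width: 85.7
gripper_force: 0.0
```

>>> move_arm(
  rows=[
    [[0,-0.2,0],[0,0,0],0],
    [[0,-0.4,0],[0,0,0],0],
    [[0,-0.6,0],[0,0,0],0],
    [[0,-0.8,0],[0,0,0],0],
    [[0,-1,0],[0,0,0],0],
  ],
)

```text
time: 29.5
eef_pos: [481.3, 37.2, 208.2]
eef_rot: [[0.022, 1.0, 0.001], [1.0, -0.022, 0.0], [0.0, 0.001, -1.0]]
ft_force: [1.1, 0.5, 0.1]
gripper_width: 85.4
gripper_force: 0.0
```

>>> move_arm(
  rows=[
    [[0,-0.2,0],[0,0,0],0],
    [[0,-0.4,0],[0,0,0],0],
    [[0,-0.6,0],[0,0,0],0],
    [[0,-0.8,0],[0,0,0],0],
    [[0,-1,0],[0,0,0],0],
  ],
)

```text
time: 30.0
eef_pos: [481.3, -112.8, 208.2]
eef_rot: [[0.022, 1.0, 0.001], [1.0, -0.022, 0.0], [0.0, 0.001, -1.0]]
ft_force: [0.6, 0.3, 0.2]
gripper_width: 85.1
gripper_force: 0.0
```

>>> move_arm(
  rows=[
    [[0,-0.2,0],[0,0,0],0],
    [[0,-0.4,0],[0,0,0],0],
    [[0,-0.6,0],[0,0,0],0],
    [[0,-0.6,0],[0,0,0],0],
    [[0,-0.6,0],[0,0,0],0],
  ],
)

```text
time: 30.5
eef_pos: [481.4, -201.8, 207.7]
eef_rot: [[0.023, 1.0, 0.0], [1.0, -0.023, 0.0], [0.0, 0.0, -1.0]]
ft_force: [0.1, 0.5, 0.3]
gripper_width: 85.1
gripper_force: 0.0
```

```bash
python3 - <<'E'
from h import *
s=eyes.snapshot('side')[:,:,::-1];t=eyes.snapshot('top')[:,:,::-1]
c=np.zeros((600,800,3),np.uint8)
c[:300,:400]=cv2.resize(s[140:200,280:360],(400,300),interpolation=cv2.INTER_CUBIC)
c[:300,400:]=cv2.resize(s[200:350,250:450],(400,300),interpolation=cv2.INTER_CUBIC)
c[300:]=cv2.resize(t[180:217,160:259],(800,300),interpolation=cv2.INTER_CUBIC)
cv2.imwrite('pics/d7.png',c)
E
```

```text
(no output)
```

View pics/d7.png

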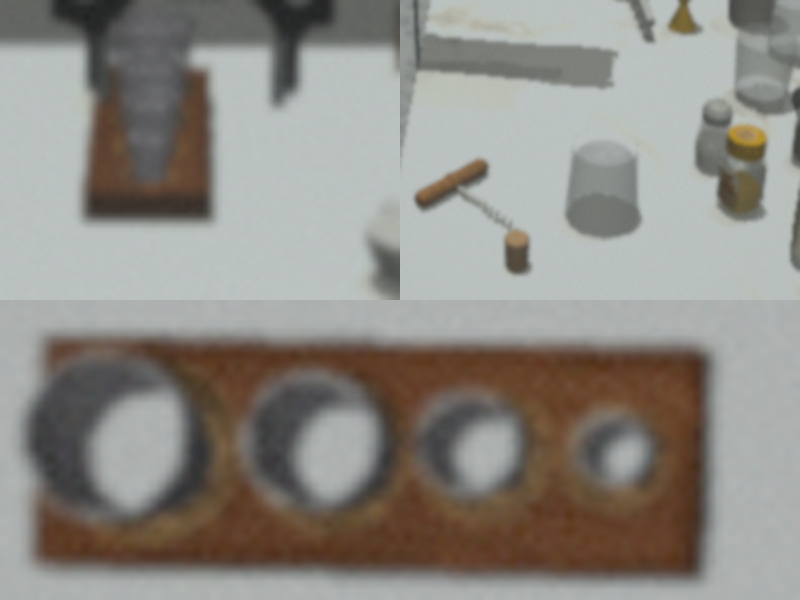

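```bash
python3 - <<'E'
from h import *
for c,z in [((120,437),78),((318,440),70),((470,445),62),((613,450),54)]:
    print(plane('top',(160+(c[0]+.5)/8.08-.5,180+(c[1]-299.5)/8.108-.5),z).round(1))
E
```

```text
[465.6 332.6  78. ]
[465.  260.9  70. ]
[463.7 205.9  62. ]
[462.4 153.8  54. ]
```

```bash
python3 - <<'E'
from h import *
t=eyes.snapshot('top')[:,:,::-1];k=8
a=cv2.resize(t[178:218,160:260],(800,320),interpolation=cv2.INTER_CUBIC);b=a.copy()
th=np.linspace(0,2*np.pi,60)
for y,x,R,H in [(337.5,466.4,31,66),(267.5,464.9,25,58),(207.5,463.6,19,50),(157.4,462.5,13.5,42)]:
    for r,z,col in [(R,12+H,(0,255,0))]:
        P=proj('top',np.c_[x+r*np.cos(th),y+r*np.sin(th),0*th+z])
        q=((P-[160,178]+.5)*k-.5).round().astype(int)
        cv2.polylines(b,[q.reshape(-1,1,2)],True,col,1)
cv2.imwrite('pics/d8.png',np.vstack([a[20:300],b[20:300]]))
E
```

```text
(no output)
```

View pics/d8.png

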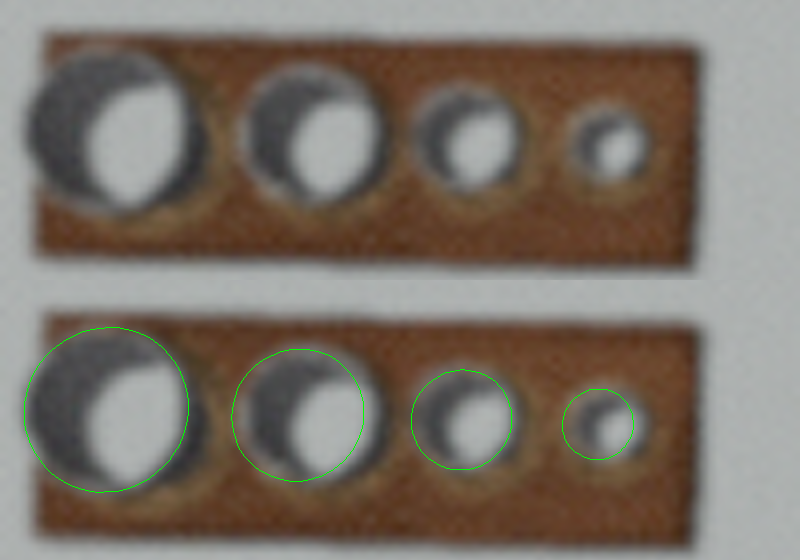

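```bash
python3 -c "
from rig import ticket
print(ticket.sign_off())"
```

```text
the job is handed in; nothing more can be done
None
```

All four measures are in the rack in size order, upright and down in their wells as far as the contact heights and the final picture show; the corkscrew and tumbler were left where they were, and the job was handed in at about 31 s, with no verdict returned.

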